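# Shut and lock the stove igniter's battery hatch

## Task

The stove igniter's batteries have been changed and its hatch left open: push the hatch fully shut with the fingertips, then set a fingertip in the yellow slot of its quarter-turn fastener and turn it clockwise (seen from above) as far as it goes, so that the hatch is locked. Grasp and lift nothing, leave the lighter, tumbler and other things standing around as they are, and finish clear of everything.

Things in the scene. Friction and masses are not known exactly. Their poses are not given: they have to be found in the camera images.
- box: Stainless igniter battery box, fixed to the counter, 210 (x) x 220 (y) x 60 mm high, open at the top under the hatch. Origin: centre of its underside; x points from the hatch's free edge to its hinge, z up.
- hatch (a joint): Hinge angle of the white hatch in rad: 0 = shut and lying on the box, positive = open (free edge swung up), at most 1.5; starts partly open. It stays where it is left (stiff hinge, about 0.45 N m). The hatch plate is 190 mm long from hinge to free edge, 200 mm wide, its top face 6 mm above the hinge axis. If the fastener is turned before the hatch is shut, its tongue strikes the box's lip and the hatch cannot shut.
- hinge (a point): Middle of the hatch's hinge axis, which runs along the box's y, at box x = +95 mm, z = 60 mm. Its axes turn with the hatch; when shut they are parallel to the box's.
- pad (a point): Centre of the top of a black rubber press pad 34 mm square, on the outer face of the hatch, 150 mm from the hinge axis, 77 mm to the box's +y side, 9 mm above the hatch's underside datum (the hinge axis plane). Its z axis is the hatch's outward normal.
- cam (a joint): Angle of the quarter-turn fastener on the hatch, rad: 0 = unlocked (slot across, parallel to the hinge, white pointer to the box's -y and the orange dot), grows as it is turned clockwise seen from above, stops at 1.571 = locked (slot square to the hinge, pointer to the free edge and the green dot). It starts at 0 to 0.3 and turns against friction of about 0.12 N m, staying where it is left.
- slot: Yellow lining (floor and two side faces) of the fastener's finger slot, between two red ribs on a black disc of 100 mm diameter. Origin: centre of the slot floor, on the turning axis, 120 mm from the hinge axis and 11 mm above its plane. x: along the slot towards the white pointer; z: out of the slot, up when the hatch is shut. The slot is 38 mm wide (y), 72 mm long (x), 14 mm deep, open at both ends; the red ribs beside it are 12 mm thick and as high as the slot is deep.
- steamer: Round bamboo steamer with lid, 136 mm diameter, 73 mm high, loose on the 30 mm high steel ledge at the far edge. Origin: centre of underside. Leave alone.
- canister: Square clear canister with blue flip lid, 84 x 84 x 118 mm, loose on the ledge. Origin: centre of underside. Leave alone.
- pepper_jar: Jar with red cap, 52 mm diameter, 90 mm high, loose on the ledge. Origin: centre of underside. Leave alone.
- tumbler: Glass tumbler, 72 mm diameter, 95 mm high, loose on the counter on the box's +y side. Origin: centre of underside. Leave alone.
- lighter: Steel gas lighter with red press trigger, 200 mm long, 22 mm wide, 26 mm high, lying loose on the box's -y side. Origin: 10 mm from the handle's front end on its underside, x towards the nozzle. Leave alone.
- rest: Blue ceramic chopstick rest, 60 x 22 x 14 mm, loose on the counter near the box's +y side. Origin: centre of underside. Leave alone.

How it is judged:
On the way, in this order (a step that is already met when the one before it is completed fails the run):
1. the hatch is shut (within 0.03 rad) while the fastener is still unlocked (below 0.7 rad) (value of joint hatch below 0.03 rad and value of joint cam below 0.7 rad), for 0.2 s.
2. the fastener is past 0.8 rad, the hatch shut, and the fingers bear on the inside of the slot (value of joint hatch below 0.04 rad and value of joint cam above 0.8 rad and contact force between slot and the fingers above 0.3 N), for 0.05 s.
At the end, for the whole second after the job is handed in: The hatch is shut (within 0.03 rad), the fastener stands at its locked stop (more than 1.42 of 1.571 rad), and no bystander is more than 20 mm from where it began (value of joint hatch below 0.03 rad and value of joint cam above 1.42 rad and distance of each of steamer, canister, pepper_jar, tumbler, lighter, rest from where it was at the start of the episode below 0.02 m); the robot touches nothing.
It fails at once if a bystander is moved, lifted or carried more than 20 mm, or tipped (distance of any of steamer, canister, pepper_jar, tumbler, lighter, rest from where it was at the start of the episode above 0.02 m or angle between any of steamer, canister, pepper_jar, tumbler, lighter, rest's own z axis and vertical above 0.3 rad).
It fails at once if the hatch is lifted wide open (past 1.2 rad) (value of joint hatch above 1.2 rad).
It also fails if it takes over 51 s, if anything falls off the work surface, if the arm or the gripper's body presses on something with over 40 N, if the wrist force passes 120 N, or if a joint passes its speed limit or range.

## Robot

A 7-joint arm with a two-finger parallel gripper is mounted at the origin on the work surface. World frame = base frame: x ahead of the robot, y to its left, z up, the work surface at z = 0. Lengths are in m, angles in rad, forces in N, time in s.
With the tool pointing down it reaches from about 0.425 to 0.95 m from the base axis. Payload 4.7 kg.
Tool frame: the origin (TCP) lies on the centre line of the jaws, within the pads' length; the fingertips stand robot.nose_length ahead of it and the grasp point (between the pads) lies 8 mm behind it (robot.nose_length is the distance from the TCP to the fingertips, in m); z points along the fingers, y is the line along which they close (so a half turn about z gives the same grasp; the last joint's range is limited). The gripper opens to 85 mm and grips with 20 to 120 N. Pads are 22 mm wide; open, the fingers measure 114 mm over their backs; the gripper's body (76 mm by 85 mm) begins 54 mm behind the grasp point. The pads swing forward as they close: fully open they stand 13 mm farther back than shut.
Start: joints at [1.184, 0.469, -0.049, 1.532, 0.024, 1.141, -0.082], TCP at [0.236, -0.632, 0.242] pointing down, gripper open.
Joint ranges: [-2.59, 2.59], [-0.33, 1.99], [-1.39, 1.29], [0.1, 2.45], [-1.04, 4.18], [0.21, 1.99], [-2.66, 2.66]. Speed limits (rad/s): [2.57, 2.57, 3.14, 3.14, 3.14, 3.14, 3.14].

## Interface

Orientations are given as [roll, pitch, yaw] about the fixed x, y, z axes, in that order (R = Rz(yaw) Ry(pitch) Rx(roll)).
In Python, from plant import robot gives the robot as it stands. Calls block until the motion is done:
- robot.goto(position, orientation): joint-space move of the TCP to a pose.
- robot.move_straight(position, vel=0.15, attitude=None, contact_N=None): straight line of the TCP; attitude=None keeps the orientation; vel is the mean speed in m/s. With contact_N (N) it stops when the force on the tool has changed by that much, and returns True; else False.
- robot.move_joints(angles): joint-space move.
- robot.grip(opening, strength=None): opening from 0.0 (shut) to 1.0 (fully open); strength is the grip in N (None keeps the last); returns when the fingers have stopped.
- robot.sleep(seconds).
- robot.inverse_kinematics(position, orientation): joint angles nearest the present ones, or None.
- robot.sense(): the state.
- robot.grab_frame(name): name is "side" or "top"; returns a dict with "image" (384x512x3 uint8, red, green, blue), "range_z" (384x512 float32, m along the optical axis (not along the pixel's ray), 0 where there is no reading), "fx", "fy", "cx", "cy" (pixels), "dist_coeffs" ([k1, k2, p1, p2, k3] as OpenCV has them; the pictures are not rectified), "R" (3x3) and "t" (3): a world point X has camera coordinates R X + t. Camera axes: x right, y down, z forward; pixel columns grow to the right and rows downward; lengths in m; the calibration is good to about 2 mm. A picture is of the moment at which its call begins.
A pose or a line that the arm cannot do raises robot.IKError and nothing moves.
- robot.close_job(): hands the job in; it is judged then, once.
The state is a dict: "t": time; "joint_pos": joint angles; "joint_velocities": joint speeds; "effort": joint torques, N m; "tcp_pos": TCP position; "tcp_rot": TCP orientation; "wrist_force": force on the tool from outside, world axes, zero at the start; "torque": the same for the moment, N m; "opening": opening from 0.0 (shut) to 1.0 (fully open); "gripper_force": force on a finger pad.
Only numpy, scipy, OpenCV 4.12 (cv2) and the standard library are available. Lean on these libraries where they do the work, as an engineer would, in place of code of your own. Each camera call takes 0.05 s, during which the arm holds its last target. There are 200 camera calls.

## Working session

There is one attempt and no reset: what is moved stays moved. The work goes in short steps, each a Python script; the robot and the scene stay as the last script left them, time stands still between calls to the robot, and variables do not carry over. Pictures are saved under pics/ and viewed, at most 10 in all, crops included, and the job is handed in when it is done.

```bash
ls; mkdir -p pics; cat > h.py <<'E'
import numpy as np, cv2
from plant import robot
def cloud(f):
    h,w=f["range_z"].shape
    u,v=np.meshgrid(np.arange(w),np.arange(h))
    K=np.array([[f["fx"],0,f["cx"]],[0,f["fy"],f["cy"]],[0,0,1]])
    n=cv2.undistortPoints(np.stack([u,v],-1).reshape(-1,1,2).astype(np.float32),K,np.array(f["dist_coeffs"],float)).reshape(h,w,2)
    z=f["range_z"]
    c=np.dstack([n*z[...,None],z])
    return (c-np.array(f["t"]))@np.array(f["R"])   # R^T (c-t)
def save(f,name): cv2.imwrite("pics/"+name,f["image"][...,::-1])
E
python3 - <<'E'
from h import *
import pickle
for n in("top","side"):
    f=robot.grab_frame(n); save(f,n+"0.png"); pickle.dump(f,open(n+"0.pkl","wb")); print(n,-np.array(f["R"]).T@np.array(f["t"]))
print(robot.nose_length, robot.sense()["tcp_rot"])
E
```

```text
pics
top [0.38863502 0.04154804 1.10757357]
side [ 0.13243437 -0.34088221  0.66863942]
0.011 [-3.13984464e+00  5.33224558e-05  3.57825509e-01]
```

View pics/top0.png

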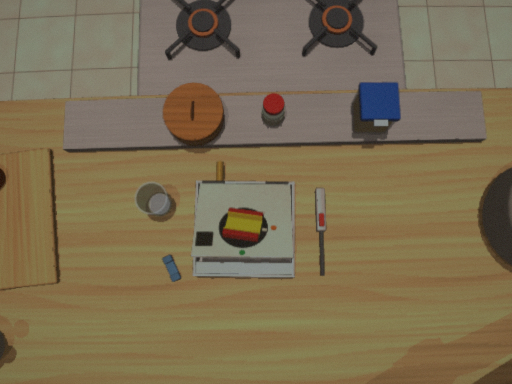

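View pics/side0.png

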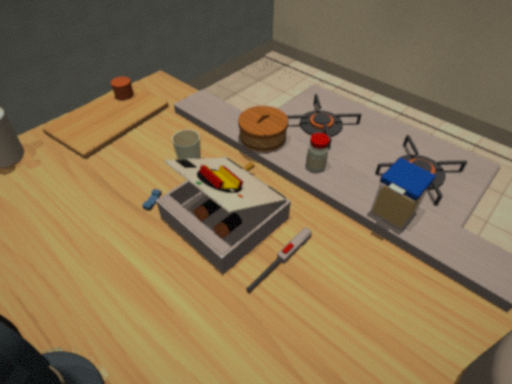

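The top view shows the box at pixels (195–295, 180–277), with the hinge at the top (+x). The hatch is partly open, the slot is at (243,224), the pad at (204,239) and the orange dot at (274,228). The tumbler is at (152,198), the rest at (172,268) and the lighter at (321,230). Next I'll measure these.

```bash
python3 - <<'E'
from h import *
import pickle
f=pickle.load(open("top0.pkl","rb")); P=cloud(f); im=f["image"]; 
for n,(u,v) in dict(tl=(199,184),tr=(290,184),bl=(197,258),br=(293,258),mid=(213,205),pad=(204,239),slot=(243,224),orange=(274,228),green=(242,253),pointer=(265,230),lipbl=(196,275),lipbr=(294,275),tumb=(152,190),rest=(172,268),light=(321,222),noz=(322,270),brown=(220,170),table=(245,320),steam=(193,113),jar=(274,103),can=(380,100)).items():
    print(n,P[v,u].round(4),im[v,u])
# hatch plane: white pixels
hsv=cv2.cvtColor(im,cv2.COLOR_RGB2HSV)
reg=np.zeros(im.shape[:2],bool); reg[186:256,198:292]=1
w=reg&(hsv[...,1]<45)&(hsv[...,2]>150)&(f["range_z"]>0)
q=P[w]; 
for _ in range(3):
    c=np.median(q,0) if _==0 else q.mean(0); n=np.linalg.svd(q-c,full_matrices=False)[2][2]; n*=np.sign(n[2]); d=(q-c)@n; q=q[abs(d)<.004]
print("plane",len(q),c,n,"tilt",np.arccos(n[2]),"dir",np.arctan2(n[1],n[0]),"std",d.std())
yel=reg&(hsv[...,0]>22)&(hsv[...,0]<34)&(hsv[...,1]>150)
red=reg&((hsv[...,0]<8)|(hsv[...,0]>172))&(hsv[...,1]>150)
blk=reg&(hsv[...,2]<60)
for nm,m in(("yel",yel),("red",red)):
    p=P[m]; print(nm,len(p),p.mean(0), ((p-c)@n).mean(), np.linalg.svd(p-p.mean(0),full_matrices=False)[2][0])
m=blk.copy(); m[:,:190]=0; m[:,214:]=0; m[:230]=0; print("pad",P[m].mean(0),m.sum())
# box rims: points with z 0.05..0.07
z=P[...,2]; 
m=np.zeros_like(reg); m[262:280,185:305]=1; m&=(z>.05)&(z<.07)
p=P[m]; print("front rim",p.min(0),p.max(0)); 
pts=p[:,:2].astype(np.float32); print(cv2.minAreaRect(pts))
m=np.zeros_like(reg); m[172:282,185:305]=1; m&=(z>.045)
r=cv2.minAreaRect(P[m][:,:2].astype(np.float32)); print("all",r)
E
python3 -c "
import cv2
a=cv2.imread('pics/top0.png')[155:290,140:340];cv2.imwrite('pics/c0.png',cv2.resize(a,None,fx=4,fy=4,interpolation=2))"
```

```text
tl [0.5932 0.1773 0.042 ] [74 72 63]
tr [ 0.5858 -0.0272  0.0544] [108 107 101]
bl [0.4278 0.184  0.0291] [51 43 37]
br [ 0.4219 -0.0278  0.0605] [126 124 116]
mid [0.5359 0.1402 0.1007] [136 137 121]
pad [0.461  0.1542 0.147 ] [34 29 22]
slot [0.4908 0.0763 0.1321] [136 128  33]
orange [0.4815 0.0133 0.1281] [137  70  32]
green [0.4308 0.0783 0.1612] [41 93 45]
pointer [0.4775 0.0318 0.1323] [115 109  88]
lipbl [0.3903 0.182  0.0621] [133 138 131]
lipbr [ 0.3855 -0.0289  0.058 ] [118 106  94]
tumb [0.5828 0.2849 0.0379] [82 75 54]
rest [0.4072 0.2434 0.0103] [ 71  93 109]
light [ 0.502  -0.0961  0.0268] [139  46  37]
noz [ 0.3949 -0.0954  0.013 ] [61 58 55]
brown [0.6259 0.1301 0.0346] [113  86  39]
table [0.2881 0.0805 0.0026] [135 126  82]
steam [0.7436 0.184  0.0929] [62 40 22]
jar [0.7524 0.0052 0.1192] [135  35  30]
can [ 0.7438 -0.2174  0.1479] [ 37  62 112]
  return _methods._mean(a, axis=axis, dtype=dtype,
  ret = um.true_divide(
Traceback (most recent call last):
IndexError: index 2 is out of bounds for axis 0 with size 0
```

View pics/c0.png

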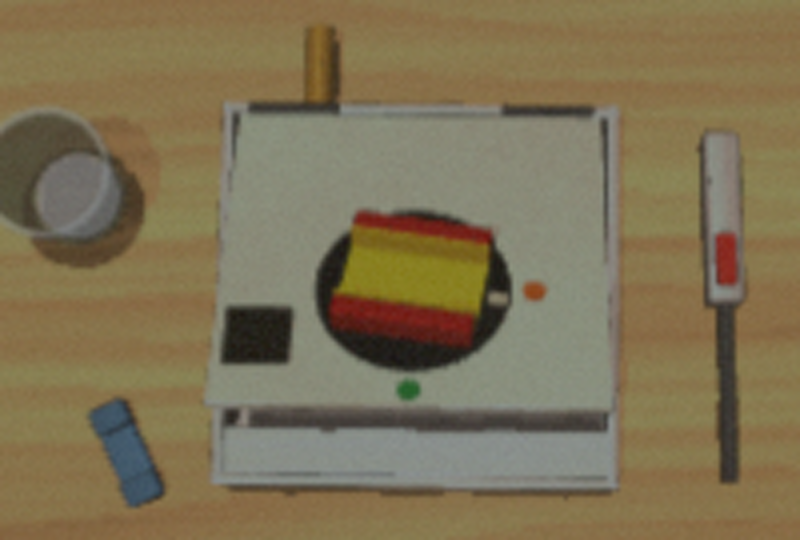

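The crop shows the box rim corners (top at about z 0.06), the slot about 0.15 rad clockwise of unlocked, the pad at the lower left and the pointer near the orange dot. I'll redo the fits using rays and brightness thresholds that suit the dim picture.

```bash
cat >> h.py <<'E'
def ray(f,uv,z):
    """pixel -> world point on plane z=const"""
    K=np.array([[f["fx"],0,f["cx"]],[0,f["fy"],f["cy"]],[0,0,1]])
    n=cv2.undistortPoints(np.array(uv,np.float32).reshape(-1,1,2),K,np.array(f["dist_coeffs"],float)).reshape(-1,2)
    R=np.array(f["R"]); o=-R.T@np.array(f["t"]); d=np.c_[n,np.ones(len(n))]@R
    return o+d*((z-o[2])/d[:,2])[:,None]
E
python3 - <<'E'
from h import *
import pickle
f=pickle.load(open("top0.pkl","rb")); P=cloud(f); im=f["image"]
s=lambda c:[(140+x/4-.4,155+y/4-.4) for x,y in c]
print("box corners TL TR BL BR\n",ray(f,s([(223,102),(619,106),(212,486),(618,489)]),.06).round(4))
hsv=cv2.cvtColor(im,cv2.COLOR_RGB2HSV); print("med hsv mid",hsv[200:206,210:220].reshape(-1,3).mean(0))
reg=np.zeros(im.shape[:2],bool); reg[186:254,200:290]=1
w=reg&(hsv[...,1]<60)&(hsv[...,2]>110)&(f["range_z"]>0)
q=P[w]
for i in range(4):
    c=np.median(q,0); n=np.linalg.svd(q-q.mean(0),full_matrices=False)[2][2]; n*=np.sign(n[2]); d=(q-c)@n; q=q[abs(d)<.005]
print("plane",len(q),c,n,"tilt",np.arccos(n[2]),"dir",np.arctan2(n[1],n[0]),"std",d.std())
yel=reg&(hsv[...,0]>22)&(hsv[...,0]<34)&(hsv[...,1]>150)&(hsv[...,2]>70)
red=reg&((hsv[...,0]<8)|(hsv[...,0]>172))&(hsv[...,1]>150)
for nm,m in(("yel",yel),("red",red)):
    p=P[m]; print(nm,len(p),p.mean(0), np.median((p-c)@n), np.linalg.svd(p-p.mean(0),full_matrices=False)[2][0])
E
```

```text
box corners TL TR BL BR
 [[ 0.5988  0.1831  0.06  ]
 [ 0.5911 -0.0368  0.06  ]
 [ 0.3881  0.1896  0.06  ]
 [ 0.3816 -0.0288  0.06  ]]
med hsv mid [ 33.68333333  33.01666667 139.35      ]
plane 4243 [0.52269053 0.0606471  0.10495723] [ 0.51008644 -0.01983937  0.85989431] tilt 0.5357337313937727 dir -0.03887453623206341 std 0.001437747059296787
yel 533 [0.49342413 0.0756044  0.13211365] 0.004909407404737291 [ 0.14418892  0.06185671 -0.98761496]
red 397 [0.48054532 0.07894338 0.15048034] 0.01743382340722295 [-0.22748403 -0.02233756  0.97352558]
```

```bash
cat >> h.py <<'E'
YAW=-0.035; C=np.array([.4899,.0768,0.]); Rb=cv2.Rodrigues(np.array([0,0,YAW]))[0]
W=lambda x,y,z: C+Rb@np.array([x,y,z])   # box -> world
NL=robot.nose_length
def padpt(th): return W(.095-.15*np.cos(th)+.009*np.sin(th), .077, .06+.15*np.sin(th)+.009*np.cos(th))
def tip(p,dz=0): return [p[0],p[1],p[2]+NL+dz]
E
python3 - <<'E'
from h import *
s=robot.sense(); print("t",s["t"])
for p in (W(-.055,.077,.069),W(-.025,0,.08)):
    for y in (-.035,-.135,-1.85,-1.85+np.pi,-.135+np.pi):
        j=robot.inverse_kinematics(tip(p),[np.pi,0,y]); print(round(y,2), None if j is None else np.round(j,2))
E
```

```text
t 0.1
-0.04 [ 0.1   0.44 -0.64  2.14  0.41  0.69 -2.43]
-0.14 [ 0.09  0.43 -0.64  2.14  0.41  0.69 -2.53]
-1.85 [ 0.46  0.67 -1.18  2.13  0.82  0.91  1.66]
1.29 [ 0.44  0.65 -1.15  2.13  0.79  0.89 -1.46]
3.01 [ 0.48  0.7  -1.21  2.12  0.85  0.94  0.2 ]
-0.04 [ 0.19  0.4  -0.54  2.12  0.32  0.69 -2.17]
-0.14 [ 0.17  0.4  -0.52  2.12  0.31  0.69 -2.26]
-1.85 [ 0.64  0.66 -1.18  2.1   0.79  0.92  1.87]
1.29 [ 0.41  0.48 -0.83  2.11  0.52  0.76 -1.03]
3.01 [ 0.54  0.56 -1.01  2.11  0.65  0.83  0.56]
```

```bash
python3 - <<'E'
from h import *
import pickle
robot.grip(0.0)
yaw=np.pi+YAW; th0=.536
o=[np.pi,0,yaw]
robot.goto(tip(padpt(th0),.10),o)
c=robot.move_straight(tip(padpt(th0),-.01),vel=.06,contact_N=2.0)
s=robot.sense(); print("touch",c,s["tcp_pos"],"want",tip(padpt(th0)),s["wrist_force"],s["t"])
for th in np.linspace(th0,0,9)[1:]:
    robot.move_straight(tip(padpt(th),-.003),vel=.06)
    s=robot.sense(); print(round(th,2),np.round(s["tcp_pos"],3),np.round(s["wrist_force"],1))
print(robot.move_straight(tip(padpt(0),-.012),vel=.03,contact_N=12))
s=robot.sense(); print(s["tcp_pos"],s["wrist_force"],s["t"])
robot.sleep(.3)
robot.move_straight(tip(padpt(0),.12),vel=.15)
f=robot.grab_frame("side"); save(f,"side1.png")
f=robot.grab_frame("top"); save(f,"top1.png"); pickle.dump(f,open("top1.pkl","wb")); print(robot.sense()["t"])
a=cv2.imread('pics/top1.png')[155:290,140:340]; b=cv2.imread('pics/side1.png')[140:275,120:320]
cv2.imwrite('pics/c1.png',cv2.resize(np.vstack([a,b]),None,fx=2.2,fy=2.2,interpolation=2))
E
```

```text
touch False [0.46337392 0.15474193 0.1454859 ] want [np.float64(0.4632449912770261), np.float64(0.15478049302108327), np.float64(0.1553429831727883)] [-0.16985763 -0.23497431  0.01861269] 5.7333
0.47 [0.457 0.155 0.144] [ 0.3  0.4 -0.1]
0.4 [0.452 0.155 0.134] [ 0.5  0.7 -0.6]
0.34 [0.448 0.155 0.125] [0.3 0.2 1.1]
0.27 [0.445 0.155 0.116] [-0.2 -0.2  0.5]
0.2 [0.442 0.155 0.106] [ 0.3 -0.9 -0.2]
0.13 [0.44  0.155 0.097] [ 0.  -0.4  1. ]
0.07 [0.438 0.156 0.087] [-0.9 -0.6  0.2]
0.0 [0.439 0.156 0.08 ] [-5.8 -4.1 30.4]
True
[0.43891473 0.15639914 0.0799118 ] [-3.3825236  -3.06598272 15.48072097] 8.4083
9.7667
```

View pics/c1.png

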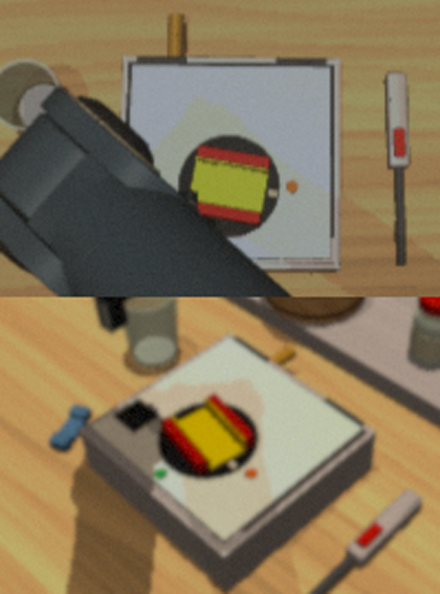

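The hatch now lies on the box, and the slot and pointer are clearly visible with the slot still close to unlocked. I'll measure the shut angle, slot centre and slot direction.

```bash
python3 - <<'E'
from h import *
import pickle
f=pickle.load(open("top1.pkl","rb")); P=cloud(f); im=f["image"]; hsv=cv2.cvtColor(im,cv2.COLOR_RGB2HSV)
reg=np.zeros(im.shape[:2],bool); reg[186:270,200:290]=1
B=(P-C)@Rb
hb=reg&(abs(B[...,1])<.09)&(B[...,0]>.03)&(B[...,0]<.085)&(B[...,2]<.09)&(B[...,1]<.04)
hf=reg&(B[...,0]<-.08)&(B[...,0]>-.09)&(B[...,2]<.09)&(B[...,1]<.0)&(B[...,1]>-.08)
print("z back",np.median(B[hb][:,2]),hb.sum(),"z front",np.median(B[hf][:,2]),hf.sum())
yel=(reg&(hsv[...,0]>20)&(hsv[...,0]<36)&(hsv[...,1]>140)&(hsv[...,2]>60)).astype(np.uint8)
red=(reg&((hsv[...,0]<8)|(hsv[...,0]>172))&(hsv[...,1]>140)).astype(np.uint8)
for nm,m,z in(("yel",yel,.071),("both",cv2.morphologyEx(yel|red,cv2.MORPH_OPEN,np.ones((3,3))),.085)):
    v,u=np.nonzero(m); b=(ray(f,np.c_[u,v],z)-C)@Rb
    print(nm,len(u),b.mean(0),cv2.minAreaRect(b[:,:2].astype(np.float32)))
v,u=np.nonzero(red)
b=((ray(f,np.c_[u,v],.085)-C)@Rb)[:,:2].astype(np.float32)
for k in (b[b[:,0]>-.025],b[b[:,0]<-.025]):
    print("rib",len(k),k.mean(0),cv2.fitLine(k,cv2.DIST_HUBER,0,.01,.01).ravel())
E
```

```text
z back 0.06638151184807976 1465 z front 0.06658615722970918 151
yel 655 [-0.02373181 -0.00082274  0.071     ] ((-0.02399120107293129, 8.853897452354431e-05), (0.07211846858263016, 0.04305848851799965), 80.76541900634766)
both 964 [-0.02457134 -0.00188525  0.085     ] ((-0.02535502426326275, -0.0004128701984882355), (0.07106602191925049, 0.06734231859445572), 81.15397644042969)
rib 164 [ 0.00257647 -0.00490663] [ 0.16363133  0.98652154  0.00257647 -0.00490663]
rib 152 [-0.05350563 -0.00071821] [ 1.6536126e-01  9.8623306e-01 -5.3505618e-02 -7.1820989e-04]
```

The hatch is shut: front and back edges agree to within 0.3 mm. The slot centre is where the model puts it, and the cam is at about 0.16 rad. Next I'll spread the fingers along the slot, lower them in and turn with joint 7.

```bash
python3 - <<'E'
from h import *
import pickle
yaw=np.pi+YAW-.164; o=[np.pi,0,yaw]
s0=W(-.025,0,.071)
robot.goto(tip(s0,.08),o)
robot.grip(0.40)
robot.move_straight(tip(s0,.022),vel=.12)
c=robot.move_straight(tip(s0,-.015),vel=.03,contact_N=4)
s=robot.sense(); print("floor",c,np.array(s["tcp_pos"])-tip(s0),s["wrist_force"],s["opening"],s["t"])
p=np.array(s["tcp_pos"]); p[:2]=s0[:2]; p[2]+=.003
robot.move_straight(list(p),vel=.03)
j=np.array(robot.sense()["joint_pos"]); j0=j[6]; w0=None
f=robot.grab_frame("side"); save(f,"side2.png")
for a in np.arange(.15,1.85,.1):
    j[6]=j0-a; robot.move_joints(list(j)); s=robot.sense()
    print(round(a+.164,2),np.round(s["joint_pos"][6]-j0,3),np.round(s["wrist_force"],1),np.round(s["torque"],2),round(s["t"],1))
    if np.abs(s["torque"][2])>1.2 and a>1.3: break
f=robot.grab_frame("side"); save(f,"side3.png")
a,b=[cv2.imread(f'pics/side{k}.png')[120:290,110:330] for k in(2,3)]
cv2.imwrite('pics/c2.png',cv2.resize(np.hstack([a,b]),None,fx=1.8,fy=1.8,interpolation=2))
E
```

```text
floor True [-7.22981152e-05 -6.15555671e-05 -8.84590488e-04] [-0.48783362 -2.17062881  7.78271119] 0.3952890265975274 12.0667
0.31 -0.147 [-0.  -0.1 -0.4] [-0.02  0.03  0.01] 12.7
0.41 -0.246 [0. 0. 0.] [0.05 0.03 0.02] 12.9
0.51 -0.345 [ 0.9 -2.  -0.3] [-0.43 -0.35  0.11] 13.2
0.61 -0.445 [ 3.1 -2.7 -0.4] [-0.75 -0.69  0.15] 13.4
0.71 -0.546 [ 4.1 -3.9 -2.2] [-0.72 -0.78  0.11] 13.7
0.81 -0.647 [ 3.7 -3.8 -1.4] [-0.72 -0.96  0.1 ] 13.9
0.91 -0.747 [ 4.3 -2.5 -1.5] [-0.66 -0.94  0.12] 14.2
1.01 -0.847 [ 3.6 -4.8 -1.2] [-0.79 -0.96  0.07] 14.4
1.11 -0.947 [ 4.3 -4.4 -1.7] [-0.79 -1.05  0.11] 14.7
1.21 -1.047 [ 4.9 -4.3 -1.5] [-0.96 -1.    0.09] 14.9
1.31 -1.147 [ 4.4 -5.1 -1.6] [-0.98 -1.06  0.09] 15.2
1.41 -1.247 [ 3.7 -5.5 -0.2] [-1.17 -0.99  0.13] 15.4
1.51 -1.347 [ 3.9 -6.2 -1. ] [-1.2  -0.93  0.14] 15.7
1.61 -1.447 [ 4.  -6.1 -1. ] [-1.17 -0.95  0.11] 15.9
1.71 -1.547 [ 4.6 -5.   0.1] [-1.15 -0.9   0.04] 16.1
1.81 -1.647 [ 3.8 -4.1 -1.3] [-1.08 -0.86  0.06] 16.4
1.91 -1.747 [ 4.4 -4.6 -0.5] [-1.03 -0.81  0.03] 16.6
```

View pics/c2.png

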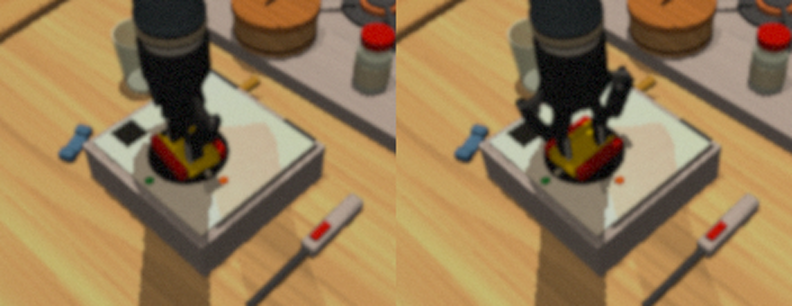

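The fastener follows the fingers with about 0.3 rad of lag from play, and the stop has not shown up in the torque yet. I'll keep turning until it does.

```bash
python3 - <<'E'
from h import *
import pickle
j=np.array(robot.sense()["joint_pos"]); F0=np.array(robot.sense()["wrist_force"])
for a in range(8):
    j[6]-=.05; robot.move_joints(list(j)); s=robot.sense()
    print(round(j[6],3),np.round(s["wrist_force"],1),np.round(s["torque"],2),round(s["t"],1))
    if np.linalg.norm(np.array(s["wrist_force"])-F0)>10 or abs(s["torque"][2])>.6: break
robot.sleep(.2)
j[6]+=.25; robot.move_joints(list(j))   # back off the wall
p=np.array(robot.sense()["tcp_pos"]); p[2]+=.12
robot.move_straight(list(p),vel=.15)
robot.goto([.45,-.25,.3],[np.pi,0,1.5])
f=robot.grab_frame("top"); save(f,"top4.png"); pickle.dump(f,open("top4.pkl","wb"))
g=robot.grab_frame("side"); save(g,"side4.png"); print(robot.sense()["t"])
P=cloud(f); im=f["image"]; hsv=cv2.cvtColor(im,cv2.COLOR_RGB2HSV)
red=(((hsv[...,0]<8)|(hsv[...,0]>172))&(hsv[...,1]>140)); red[:190]=0; red[265:]=0; red[:,:205]=0; red[:,280:]=0
v,u=np.nonzero(red); b=((ray(f,np.c_[u,v],.085)-C)@Rb)[:,:2].astype(np.float32)
for k in (b[b[:,1]>0],b[b[:,1]<0]): print("rib",len(k),k.mean(0),cv2.fitLine(k,cv2.DIST_HUBER,0,.01,.01).ravel()[:2])
a=cv2.imread('pics/top4.png')[80:290,120:400]
cv2.imwrite('pics/c4.png',cv2.resize(a,None,fx=2.7,fy=2.7,interpolation=2))
E
```

```text
-1.246 [ 2.3 -3.5 -0.5] [-0.72 -0.61 -0.01] 16.9
-1.296 [ 2.2 -3.5  1.3] [-0.85 -0.56  0.54] 17.2
-1.346 [-1.  -4.9  4.8] [-1.28 -0.01  1.55] 17.4
20.3417
rib 169 [-0.02537152  0.02785181] [ 0.9999222  -0.01247131]
rib 169 [-0.02527804 -0.02697728] [ 9.999999e-01 -4.992052e-04]
```

View pics/c4.png

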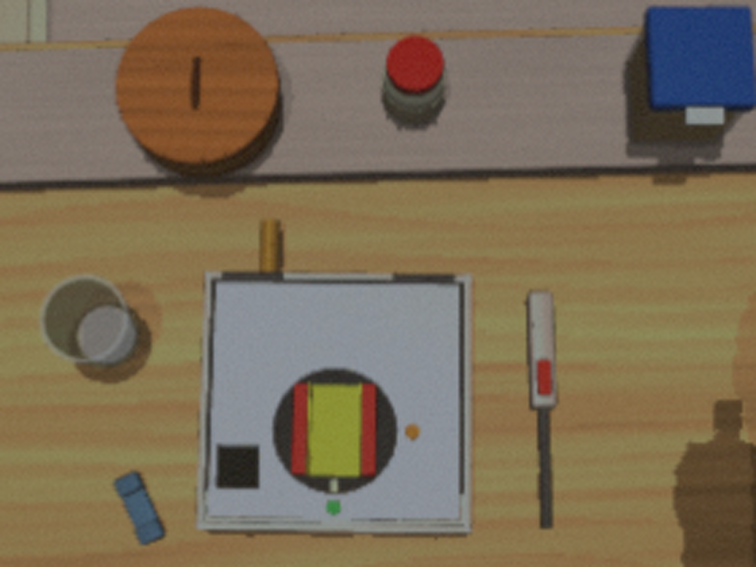

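The pointer (334,485 in the crop) is at the green dot (333,507), the slot is square to the hinge within 0.02 rad, and the hatch is flat. Nothing else has moved, and the arm is clear of the scene.

```bash
python3 - <<'E'
from h import *
import pickle
f=pickle.load(open("top4.pkl","rb")); B=(cloud(f)-C)@Rb
for lo,hi in((.04,.08),(-.09,-.08)):
    m=(B[...,0]>lo)&(B[...,0]<hi)&(abs(B[...,1])<.08)&(B[...,2]>.05); print(np.median(B[m][:,2]))
print(robot.sense()["wrist_force"]); print(robot.close_job())
E
```

```text
0.06644325026034122
0.06680829022359878
[ 0.20173287 -0.01334903  0.2530317 ]
the job is handed in; nothing more can be done
None
```

I pushed the hatch shut and turned the fastener clockwise to its locked stop, the other objects look undisturbed, the arm finished clear, and I handed the job in; it returned no verdict.

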